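Open the clamp fixture with its lift lever and hold it open

TASK

Open the clamp fixture on the machine deck so that a colleague can slide the moulded housing out: with a fingertip push the swing strap sideways until it is clear of the heavy hinged cover, then press the long end of the lift lever all the way down so that its short end raises the cover. Do not raise the cover by hand, do not pull the lever up, and leave the housing in its nest and the things lying around where they are. Finish while holding: the program ends with the fingers still pressing the lever down and the cover standing open.

Things in the scene. Friction and masses are not known exactly. Their poses are not given: they have to be found in the camera images.
- fixture: Clamp fixture fixed on the deck. Origin on the deck under the middle of its white nest block (150 x 150, top at z 62). x points from its front (strap, lever's long end) to its back (cover hinge), y to its left (lever's side), z up; at yaw 0 its front faces the robot. 'F' means mm in this frame. Its dark base plate spans F x -160..140, y -110..150, 12 thick.
- cover (a joint): Angle (rad) of the heavy steel cover: 0 shut, grows as its front rises, about 0.4 with the lever fully down; falls shut when the lever is let go. A frame with a window, shut at F x -90..83, y -80..80, z 64..74, about 2 kg; hinge along y at F x 98, z 70. Its side ear (F x 18..62, y to 128) lies on the lever's short end. It cannot rise while the strap lies over its front edge.
- cover_front (a point): Middle of the upper front edge of the cover, at F (-90, 0, 74) when shut; it rises about 70 mm when the lever is fully down.
- strap (a joint): Angle (rad) of the steel swing strap (64 x 20 x 10, underside at F z 78) about its upright post (20 in diameter) at F (-118, 0): 0 pointing to F +x, over the cover's front edge; grows clockwise seen from above, its free end swinging to F -y; clear of the cover from about 1.2, stop at 1.75. Starts at 0 to 0.3. Stiff (1.5 N at the knob); stays where it is left.
- strap_knob (a point): Centre of the top face of the round black knob standing upright on the strap, 42 mm from the post's axis. The knob is 16 in diameter, from F z 98 to 126, on a thin stem (z 88 to 98).
- lift_lever (a joint): Angle (rad) of the lift lever: 0 at rest, long end standing up; grows as the long end is pressed down; stop at 0.45 (fully down). Pivot along y at F (-20, 105, 58), in cheeks up to z 74. Short arm 60 mm, back under the ear; long arm a bar 185 long, 16 wide, to the front. Pressing at the pad takes 7 to 15 N at first, 3 to 8 N near the bottom; let go, it rises again.
- lever_pad (a point): Middle of the upper face of the grey press pad (52 x 46, 8 thick, 46 along F y) on the lever's long end: at rest at F (-193, 105, 133), fully down at F (-208, 105, 50), moving on an arc about the pivot. At rest it leans 0.25 rad, its front end higher; fully down 0.2 rad the other way.
- housing: Loose black plastic housing 70 x 100 x 24 in the pocket of the nest block, under the cover; origin at the centre of its underside. Bystander: to be left there.
- pliers: Loose pliers with yellow handles, 160 long, 50 wide, 18 high, lying on the deck in front and to the right of the fixture; x axis along them to the jaws. Bystander.
- split_ring: Loose flat steel ring with a gap, 60 in diameter, 6 thick, on the deck in front of the fixture; origin at its centre, underside. Bystander.
- glue_bottle: Loose small white bottle with black cap, 44 in diameter, 105 high, standing on the deck to the left of the fixture; origin at the centre of its underside. Bystander.

How it is judged:
On the way, in this order (a step that is already met when the one before it is completed fails the run):
1. the swing strap is pushed clear while the cover is still shut (value of joint strap above 1.2 rad and value of joint cover below 0.03 rad), for 0.2 s.
2. the lever is pressed fully down by the fingers and the cover stands open (value of joint lift_lever above 0.38 rad and value of joint cover above 0.3 rad and contact force between the fingers and lift_lever above 1.5 N), for 0.2 s.
At the end, for the whole second after the job is handed in: Fingers press the lever with over 1.5 N; lever within 0.07 rad of fully down; cover at rest, open over 0.3 rad, untouched by the robot; strap beyond 1.2 rad, clear of the cover; housing within 15 mm and each bystander within 20 mm of its start (all of step 2 and velocity of joint cover below 0.1 rad/s and value of joint strap above 1.2 rad and contact force between each of the fingers, the arm and cover below 0.5 N and distance of housing from where it was at the start of the episode below 0.015 m and distance of each of pliers, split_ring, glue_bottle from where it was at the start of the episode below 0.02 m); the arm keeps its last pose, push and grip.
It fails at once if the cover was raised by hand: touched by the robot with more than 1 N while open (value of joint cover above 0.05 rad and contact force between any of the fingers, the arm and cover above 1 N).
It fails at once if the lever was pulled up instead of pressed (value of joint lift_lever below -0.08 rad).
It fails at once if the housing was taken from or shifted in its nest (distance of housing from where it was at the start of the episode above 0.015 m).
It fails at once if a thing lying around was lifted, pushed or knocked over (moved more than 20 mm) (distance of any of pliers, split_ring, glue_bottle from where it was at the start of the episode above 0.02 m or angle between glue_bottle's own z axis and vertical above 0.4 rad).
It also fails if it takes over 48 s, if anything falls off the work surface, if the arm or the gripper's body presses on something with over 40 N, if the wrist force passes 120 N, or if a joint passes its speed limit or range.

ROBOT

A 6-joint arm with a two-finger parallel gripper is mounted at the origin on the work surface. World frame = base frame: x ahead of the robot, y to its left, z up, the work surface at z = 0. Lengths are in m, angles in rad, forces in N, time in s.
With the tool pointing down it reaches from about 0.325 to 1 m from the base axis. Payload 5.1 kg.
Tool frame: the origin (TCP) lies midway between the tips of the shut fingers; the grasp point (between the pads) lies 19 mm behind it (arm.hold_point_z is the z of the grasp point in the tool frame, in m); z points along the fingers, y is the line along which they close (so a half turn about z gives the same grasp; the last joint's range is limited). The gripper opens to 85 mm and grips with 20 to 120 N. Pads are 22 mm wide; open, the fingers measure 114 mm over their backs; the gripper's body (76 mm by 85 mm) begins 54 mm behind the grasp point. The pads swing forward as they close: fully open they stand 13 mm farther back than shut.
Start: joints at [1.093, 0.124, 1.65, -0, 1.367, -0.083], TCP at [0.25, 0.6, 0.21] pointing down, gripper open.
Joint ranges: [-2.61, 2.61], [-1.02, 2.33], [0.03, 2.71], [-1.35, 4.49], [0.32, 2.68], [-2.91, 2.91]. Speed limits (rad/s): [2.57, 2.57, 3.14, 3.14, 3.14, 3.14].

INTERFACE

Orientations are given as a unit quaternion [w, x, y, z].
In Python, from rig import arm, vision gives the robot as it stands.
- The arm moves only by the tool servo_tool, never from a script. Its argument "steps" is a list of rows, each a list of 3 entries, a list of its own where there are three numbers: the opening, from 0 (shut) to 1 (fully open), then the shift along the tool's x, y, z in cm, then the turn about the tool's z in degrees. In form: [[jaw, [dx, dy, dz], spin], ...]. A call has 1 to 12 rows; each row is the pose to reach, as a shift and turn from the pose commanded when the call began, along the tool's axes at that moment; what a row does not reach only later rows make up. A row lasts 1/10 s, in which the tool goes at most 50 mm and 8.59 degrees, less where a joint would pass 70% of its speed; a pose out of reach is approached as far as the arm can. A call with a gripper value outside its range is refused whole. The fingers move at their own pace and stop on an object; the grip force is fixed at half the most. Time passes only in rows, so rows that repeat a pose let the fingers close. It gives the time, the measured TCP pose, the force, the opening and the grip force at its end, in the units of the state.
- arm.observe(): the state, without advancing time (a new reading comes with each control period).
- vision.grab_frame(name): name is "scene" or "top"; returns a dict with "frame" (400x640x3 uint8, red, green, blue), "fx", "fy", "cx", "cy" (pixels), "extrinsics" (4x4, takes a point from camera to world coordinates). Camera axes: x right, y down, z forward; pixel columns grow to the right and rows downward; lengths in m; the calibration is good to about 2 mm. A picture is of the moment at which its call begins. There is no depth.
- arm.sign_off(): hands the job in; it is judged then, once.
The state is a dict: "time_s": time; "qpos": joint angles; "qvel": joint speeds; "joint_torque": joint torques, N m; "position": TCP position; "tool_rot": TCP orientation; "wrist_force": force on the tool from outside, world axes, zero at the start; "torque": the same for the moment, N m; "gripper_width": finger opening in m; "finger_force": force on a finger pad.
Only numpy, scipy, OpenCV 4.12 (cv2) and the standard library are available. Lean on these libraries where they do the work, as an engineer would, in place of code of your own. Each camera call takes 0.05 s, during which the arm holds its last target. There are 200 camera calls.

## Working session

There is one attempt and no reset: what is moved stays moved. The work goes in short steps, Python scripts to look and compute and a tool call to move; the robot and the scene stay as the last step left them, time stands still between calls to the robot, and variables do not carry over. Pictures are saved under pics/ and viewed, at most 10 in all, crops included, and the job is handed in when it is done.

Besides the shell and the picture viewer there is one more tool, called after "Request:" in YAML: its name, and indented under it one key for each argument. servo_tool: Moves the arm, as the interface text tells. Its arguments: {"type":"object","properties":{"steps":{"type":"array"}},"required":["steps"]}

```bash
mkdir -p pics
cat > h.py <<'E'
from rig import arm, vision
import numpy as np, cv2, json
def shot(n,f):
    d=vision.grab_frame(n); cv2.imwrite(f'pics/{f}.png',d['frame'][:,:,::-1])
    json.dump({k:np.array(d[k]).tolist() for k in('fx','fy','cx','cy','extrinsics')},open(f'{n}.json','w'))
def cam(n):
    d=json.load(open(f'{n}.json')); d['extrinsics']=np.array(d['extrinsics']); return d
def at_z(n,u,v,z):
    d=cam(n); E=d['extrinsics']; r=E[:3,:3]@np.array([(u-d['cx'])/d['fx'],(v-d['cy'])/d['fy'],1]); o=E[:3,3]
    return o+r*(z-o[2])/r[2]
def proj(n,p):
    d=cam(n); E=d['extrinsics']; q=E[:3,:3].T@(np.array(p)-E[:3,3]); return [d['fx']*q[0]/q[2]+d['cx'],d['fy']*q[1]/q[2]+d['cy']]
E
python3 - <<'E'
from h import *
shot('top','t0');shot('scene','s0')
print(arm.observe());print(cam('top'),cam('scene'))
E
```

```text
{'time_s': 0.1, 'qpos': array([ 1.09341695e+00,  1.24427830e-01,  1.65152204e+00, -1.90087865e-05,
        1.36753482e+00, -8.25806472e-02]), 'qvel': array([-0.00082073, -0.00222198, -0.00307197, -0.00036767,  0.00106963,
        0.00165793]), 'joint_torque': array([-7.08496259e-05, -4.24927390e+01, -3.66654968e+01, -5.60420744e-05,
        3.91017136e-03, -3.99418568e-06]), 'position': array([0.24975038, 0.5994589 , 0.2084929 ]), 'tool_rot': array([-2.52474478e-04,  1.96117889e-01,  9.80579868e-01, -9.11751906e-04]), 'wrist_force': array([-0.37769197, -0.0097892 ,  0.83228087]), 'torque': array([ 0.00737562,  0.00350535, -0.05384012]), 'finger_force': 0.0, 'gripper_width': 0.0853637096913315}
{'fx': 475.6900863559932, 'fy': 475.6900863559932, 'cx': 327.964685269619, 'cy': 198.95686079168104, 'extrinsics': array([[-0.00505999, -0.9863641 ,  0.16450003,  0.48458305],
       [-0.99989782,  0.00718995,  0.01235523, -0.07633989],
       [-0.0133695 , -0.1644207 , -0.9862997 ,  1.03926564],
       [ 0.        ,  0.        ,  0.        ,  1.        ]])} {'fx': 501.0216727545319, 'fy': 501.0216727545319, 'cx': 322.0968911508581, 'cy': 205.1537614624444, 'extrinsics': array([[-0.7892999 ,  0.45658237, -0.41053406,  1.02238608],
       [ 0.61397791,  0.58029718, -0.5350573 ,  0.4303272 ],
       [-0.00606597, -0.67437951, -0.73835999,  0.8036506 ],
       [ 0.        ,  0.        ,  0.        ,  1.        ]])}
```

View pics/t0.png

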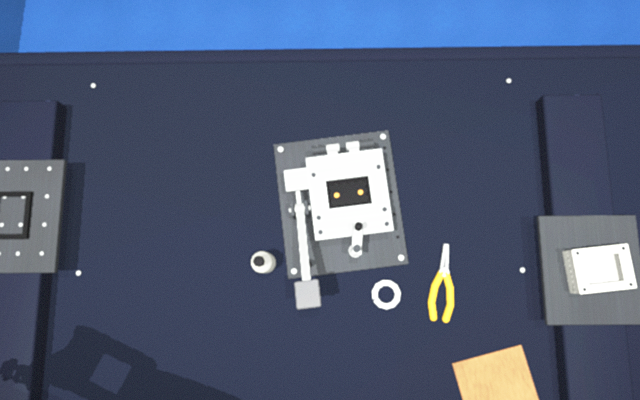

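View pics/s0.png

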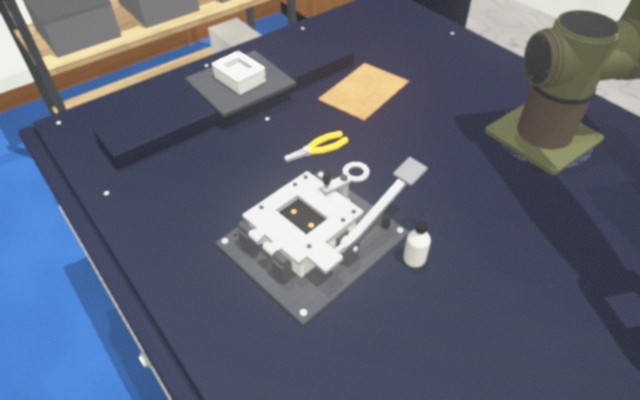

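The top picture shows the fixture with plate corners near (274,145), (388,131), (408,262) and (290,279). The knob is near (358,227), the pad near (307,294), the bottle at (262,262) and the ring at (386,294). I'll enlarge this area.

Run:
```python
from h import *
i=cv2.imread('pics/t0.png')[120:320,240:470]
cv2.imwrite('pics/t0c.png',cv2.resize(i,None,fx=3,fy=3,interpolation=cv2.INTER_CUBIC)[:600])
```

```text
(no output)
```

View pics/t0c.png

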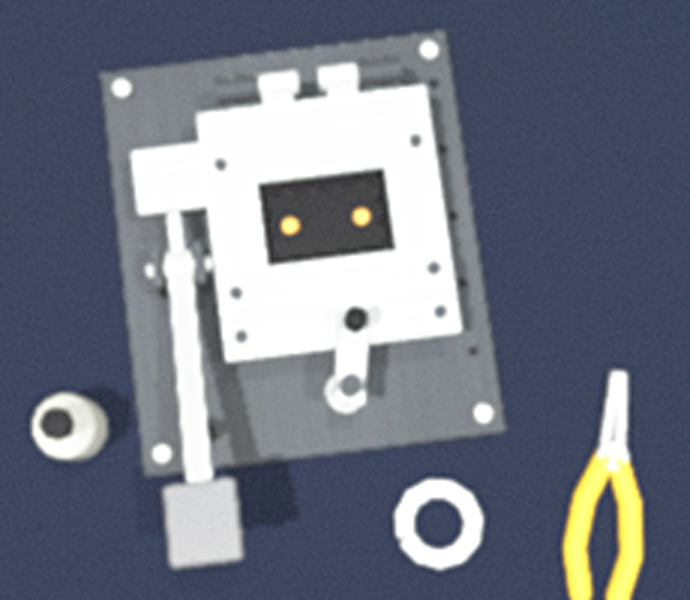

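The enlarged crop shows the plate corners at (100,73), (443,30), (505,430) and (145,477). The knob top is at (355,319), the post at (348,390), the pad centre at (203,523), the bottle cap at (57,423) and the ring at (439,523).

Run:
```python
from h import *
P=lambda u,v,z:at_z('top',240+u/3,120+v/3,z)
F=np.array([[140,150],[140,-110],[-160,-110],[-160,150]])/1e3
W=np.array([P(*c,.012)[:2] for c in[(100,73),(443,30),(505,430),(145,477)]])
fc,wc=F.mean(0),W.mean(0); a=F-fc;b=W-wc
yaw=np.arctan2((a[:,0]*b[:,1]-a[:,1]*b[:,0]).sum(),(a*b).sum())
R=np.array([[np.cos(yaw),-np.sin(yaw)],[np.sin(yaw),np.cos(yaw)]]); t=wc-R@fc
print('yaw',yaw,'t',t,'res',W-(F@R.T+t))
for n,u,v,z in[('knob',355,319,.126),('pad',203,523,.133),('cap',57,423,.105),('ring',439,523,.006),('pliersjaw',617,372,.01),('post',350,385,.09)]:
    p=P(u,v,z); print(n,p,'F',1e3*R.T@(p[:2]-t))
for f in[(-76,0),(-118,0),(-193,105),(-208,105)]: print(f,R@(np.array(f)/1e3)+t)
```

```text
yaw 0.12170918552058589 t [ 0.6600763 -0.1067658] res [[-0.00021203 -0.00106689]
 [-0.00087302  0.00095927]
 [ 0.00061685  0.00089824]
 [ 0.0004682  -0.00079063]]
knob [ 0.58301063 -0.12313481  0.126     ] F [-78.48292138  -6.89145748]
pad [ 0.45517949 -0.0261084   0.133     ] F [-193.58857328  104.93704477]
cap [0.51856534 0.07066005 0.105     ] F [-118.92305699  193.29405545]
ring [ 0.45028469 -0.18655188  0.006     ] F [-217.92643431  -53.72528932]
pliersjaw [ 0.55610607 -0.31632943  0.01      ] F [-128.64401056 -195.39048419]
post [ 0.54301375 -0.12098725  0.09      ] F [-1.17923201e+02  9.61943119e-02]
(-76, 0) [ 0.5846385  -0.11599288]
(-118, 0) [ 0.54294919 -0.12109206]
(-193, 105) [ 0.45575606 -0.02597446]
(-208, 105) [ 0.44086702 -0.02779559]
```

Request:
servo_tool:
  steps:
    - [0,[-4,-3.5,0],-5]
    - [0,[-8,-7,0],-10]
    - [0,[-12,-10.6,0],-15]
    - [0,[-16,-14.1,0],-20]
    - [0,[-20,-17.6,0],-25]
    - [0,[-24,-21.2,0],-29.6]
    - [0,[-28,-24.7,0],-29.6]
    - [0,[-32,-28.2,0],-29.6]
    - [0,[-36,-31.8,0],-29.6]
    - [0,[-40,-35.3,0],-29.6]
    - [0,[-44,-38.8,0],-29.6]
    - [0,[-48,-42.4,0],-29.6]

```text
time_s: 1.3
position: [0.5127, 0.0584, 0.2093]
tool_rot: [-0.0, -0.061, 0.998, 0.0]
wrist_force: [0.7, 0.8, -0.1]
gripper_width: -0.0004
finger_force: 0.0
```

```bash
cat >> h.py <<'E'
from scipy.spatial.transform import Rotation as Ro
yaw=.1217; T=np.array([.6601,-.1068,0]); RF=Ro.from_euler('z',yaw).as_matrix()
def st():
    s=arm.observe(); q=s['tool_rot']; Rt=Ro.from_quat([q[1],q[2],q[3],q[0]]).as_matrix()
    print('t',s['time_s'],'F mm',(1e3*RF.T@(s['position']-T)).round(1),'f(F)',(RF.T@s['wrist_force']).round(2),'w',s['gripper_width'].round(4))
    print('tool axes in F\n',(RF.T@Rt).round(3)); return s,Rt
def delta(F):
    s,Rt=st(); print('to',F,'cm',(100*Rt.T@(RF@np.array(F)/1e3+T-s['position'])).round(2))
E
python3 -c "
from h import *
delta([-78,42,180])"
```

```text
Traceback (most recent call last):
  File "h.py", line 20, in delta
    s,Rt=st(); print('to',F,'cm',(100*Rt.T@(RF@np.array(F)/1e3+T-s['position'])).round(2))
         ~~^^
  File "h.py", line 17, in st
    print('t',s['time_s'],'F mm',(1e3*RF.T@(s['position']-T)).round(1),'f(F)',(RF.T@s['wrist_force']).round(2),'w',s['gripper_width'].round(4))
                                                                                                                   ^^^^^^^^^^^^^^^^^^^^^^^^
AttributeError: 'float' object has no attribute 'round'
```

```bash
sed -i "s/s\['gripper_width'\].round(4)/s['gripper_width']/" h.py
python3 -c "
from h import *
delta([-78,42,180])"
```

```text
t 1.3 F mm [-126.2  181.9  209.3] f(F) [ 0.83  0.73 -0.09] w -0.00037541966305042933
tool axes in F
 [[-1.  0. -0.]
 [ 0.  1.  0.]
 [ 0.  0. -1.]]
to [-78, 42, 180] cm [ -4.82 -13.99   2.93]
```

Request:
servo_tool:
  steps:
    - [0,[-2,-4,0],0]
    - [0,[-4.8,-8,0],0]
    - [0,[-4.8,-11,0],0]
    - [0,[-4.8,-11,0],0]
    - [0,[-4.8,-11,0],0]

```text
time_s: 1.8
position: [0.5731, -0.0432, 0.2089]
tool_rot: [-0.001, -0.06, 0.998, 0.0]
wrist_force: [-0.9, 0.3, -0.2]
gripper_width: 0.0005
finger_force: 0.0
```

```bash
python3 -c "
from h import *
delta([-78,40,104])"
```

```text
t 1.8 F mm [-78.6  73.7 208.9] f(F) [-0.89  0.41 -0.2 ] w 0.0004831519599512896
tool axes in F
 [[-1.     0.001 -0.001]
 [ 0.001  1.     0.001]
 [ 0.001  0.001 -1.   ]]
to [-78, 40, 104] cm [-0.08 -3.37 10.48]
```

Request:
servo_tool:
  steps:
    - [0,[0,-3.4,3],0]
    - [0,[0,-3.4,6],0]
    - [0,[0,-3.4,9],0]
    - [0,[0,-3.4,10.3],0]
    - [0,[0,-3.4,10.3],0]
    - [0,[0,-3.4,10.3],0]

```text
time_s: 2.4
position: [0.5782, -0.076, 0.1078]
tool_rot: [0.001, -0.061, 0.998, -0.0]
wrist_force: [-0.1, -0.6, -0.0]
gripper_width: -0.0002
finger_force: 0.0
```

```bash
python3 -c "
from h import *
st(); shot('scene','s1')
i=cv2.imread('pics/s1.png')[120:320,200:460]
cv2.imwrite('pics/s1c.png',cv2.resize(i,None,fx=3,fy=3,interpolation=cv2.INTER_CUBIC))"
```

```text
t 2.4 F mm [-77.5  40.5 107.8] f(F) [-0.19 -0.55 -0.04] w -0.00024119136096238696
tool axes in F
 [[-1.    -0.001  0.001]
 [-0.001  1.    -0.   ]
 [-0.001 -0.    -1.   ]]
```

View pics/s1c.png

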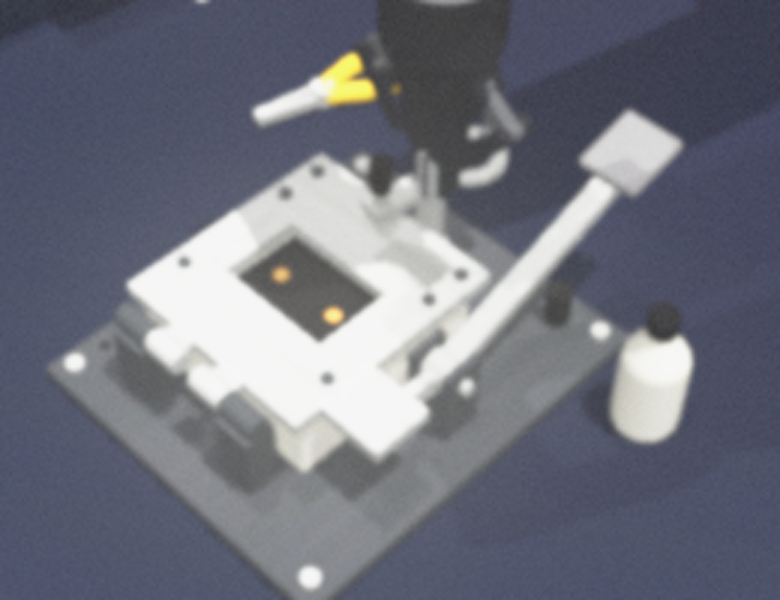

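The fingertips at (430,200) stand clear, beside the knob at (380,175) and above the cover. Next I push the strap.

Request:
servo_tool:
  steps:
    - [0,[0,-1,0.2],0]
    - [0,[0,-2,0.3],0]
    - [0,[0,-3,0.3],0]
    - [0,[0.2,-4,0.3],0]
    - [0,[0.5,-5,0.3],0]
    - [0,[0.8,-5.8,0.3],0]
    - [0,[0.8,-6.5,0.3],0]
    - [0,[0.8,-7.2,0.3],0]
    - [0,[0.8,-7.2,0.3],0]
    - [0,[0.8,-7.2,0.3],0]

```text
time_s: 3.45
position: [0.5785, -0.1499, 0.1042]
tool_rot: [0.0, -0.061, 0.998, -0.001]
wrist_force: [-1.1, -0.4, 4.5]
gripper_width: 0.0
finger_force: 2.5
```

```bash
python3 -c "
from h import *
st(); shot('scene','s2')
i=cv2.imread('pics/s2.png')[120:320,200:460]
cv2.imwrite('pics/s2c.png',cv2.resize(i,None,fx=3,fy=3,interpolation=cv2.INTER_CUBIC))"
```

```text
t 3.45 F mm [-86.2 -32.9 104.2] f(F) [-1.09 -0.26  4.53] w 3.437024940203875e-05
tool axes in F
 [[-1.     0.     0.   ]
 [ 0.     1.    -0.001]
 [-0.    -0.001 -1.   ]]
```

View pics/s2c.png

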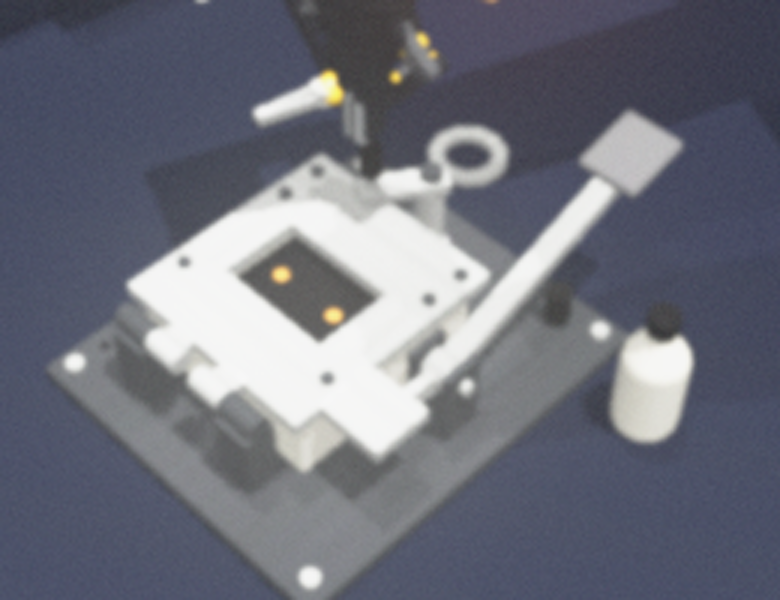

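The strap has turned partway. The knob is now at about (372,158), against the fingers at (355,125), and the post top is at (432,172).

```bash
python3 -c "
from h import *
print('knob seen F',1e3*RF.T@(at_z('scene',200+372/3,120+158/3,.112)-T))
print('post F z.09',1e3*RF.T@(at_z('scene',200+432/3,120+172/3,.095)-T))
for ph in(.8,1.0,1.2,1.4):
  for z in(.098,.126):
    p=RF@np.array([-.118+.042*np.cos(ph),-.042*np.sin(ph),z])+T
    u,v=proj('scene',p); print(ph,z,((u-200)*3,(v-120)*3))
for c in [(-86,-33)]:
    p=RF@np.array([c[0]/1e3,c[1]/1e3,.104])+T;u,v=proj('scene',p);print('tcp',(u-200)*3,(v-120)*3)
"
```

```text
knob seen F [-82.08525687 -20.94829362 112.        ]
post F z.09 [-113.38365061    4.72938838   95.        ]
0.8 0.098 (np.float64(369.417803588346), np.float64(161.46822901263374))
0.8 0.126 (np.float64(369.22579926088946), np.float64(130.92632569869846))
1.0 0.098 (np.float64(370.8466464828729), np.float64(152.91074892366987))
1.0 0.126 (np.float64(370.68530538704783), np.float64(122.36332877542301))
1.2 0.098 (np.float64(374.65998738344257), np.float64(144.80087858355074))
1.2 0.126 (np.float64(374.5780411378748), np.float64(114.24959271039276))
1.4 0.098 (np.float64(380.6741305959239), np.float64(137.44420222001912))
1.4 0.126 (np.float64(380.7158380417155), np.float64(106.89046122133993))
tcp 363.47029080601897 154.94728701231608
```

```bash
python3 -c "
from h import *
shot('top','t2')
a=cv2.imread('pics/s2.png')[130:210,290:370]; b=cv2.imread('pics/t2.png')[180:280,320:420]
r=lambda i:cv2.resize(i,(400,400),interpolation=cv2.INTER_CUBIC)
cv2.imwrite('pics/z2.png',np.hstack([r(a),r(b)]))"
```

```text
(no output)
```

View pics/z2.png

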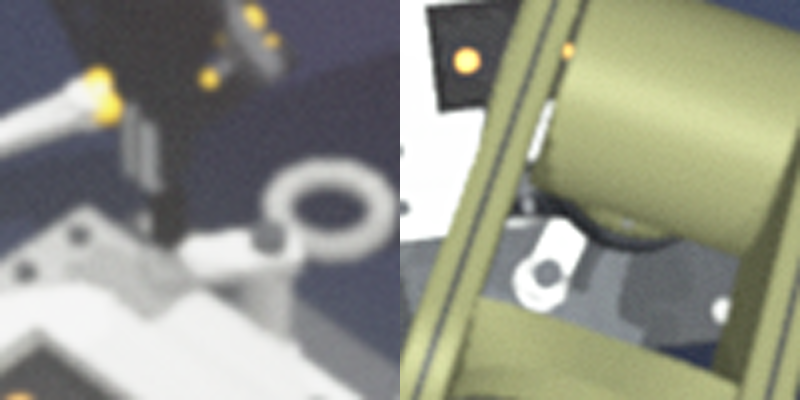

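The knob is at about (168,218) in the left half and seems to be in front of the fingers, with the strap at roughly 0.7 rad. The fingers may have slipped past it. I'll lift straight up and look.

Request:
servo_tool:
  steps:
    - [0,[0,0,-1],0]
    - [0,[0,0,-3],0]
    - [0,[0,0,-6],0]
    - [0,[0,0,-8],0]
    - [0,[0,4,-9],0]
    - [0,[0,8,-9],0]
    - [0,[0,8,-9],0]

```text
time_s: 4.25
position: [0.5683, -0.0662, 0.1941]
tool_rot: [0.0, -0.063, 0.998, 0.001]
wrist_force: [-0.3, -0.2, -0.4]
gripper_width: 0.0001
finger_force: 0.0
```

```bash
python3 -c "
from h import *
st(); shot('scene','s3');shot('top','t3')
a=cv2.imread('pics/s3.png')[130:210,290:370]; b=cv2.imread('pics/t3.png')[180:280,320:420]
r=lambda i:cv2.resize(i,(400,400),interpolation=cv2.INTER_CUBIC)
cv2.imwrite('pics/z3.png',np.hstack([r(a),r(b)]))"
```

```text
t 4.25 F mm [-86.2  51.4 194.1] f(F) [-0.32 -0.12 -0.36] w 8.562341122433e-05
tool axes in F
 [[-1.    -0.004  0.001]
 [-0.004  1.     0.001]
 [-0.001  0.001 -1.   ]]
```

View pics/z3.png

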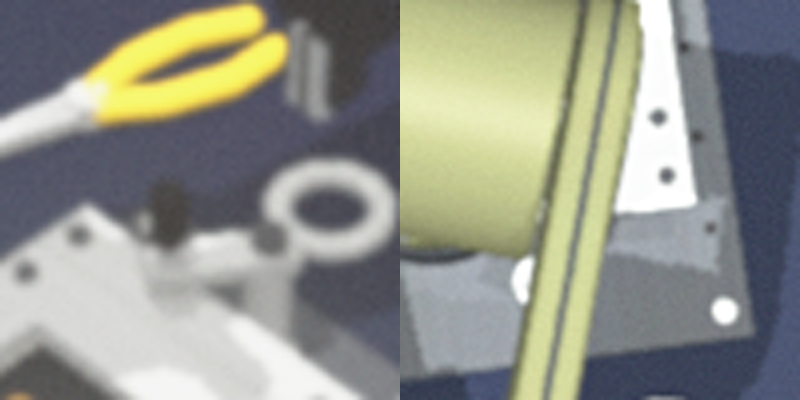

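The fingers are clear now. The knob top is at about (168,188) and its foot at (168,245). The pale mark beside it was not the finger.

```bash
python3 -c "
from h import *
print('knob F',1e3*RF.T@(at_z('scene',290+168/5,130+188/5,.126)-T))
print('knob mid F',1e3*RF.T@(at_z('scene',290+168/5,130+212/5,.112)-T))
print('post F',1e3*RF.T@(at_z('scene',290+268/5,130+236/5,.09)-T))
for ph in(.4,.6,.8,1.0): 
    u,v=proj('scene',RF@np.array([-.118+.042*np.cos(ph),-.042*np.sin(ph),.126])+T); print(ph,(u-290)*5,(v-130)*5)
for n in('s0','s3'):
  i=cv2.imread(f'pics/{n}.png')
  cv2.imwrite(f'pics/{n}k.png',i)
d=cv2.imread('pics/s0.png').sum(2);e=cv2.imread('pics/s3.png').sum(2)
def dark(i):
  w=(i[150:205,305:345]<170).astype(np.uint8);n,l,s,c=cv2.connectedComponentsWithStats(w);print([(s[k],c[k]+[305,150]) for k in range(1,n) if s[k][4]>15])
dark(d);dark(e)
"
```

```text
knob F [-81.41207108 -21.32287861 126.        ]
knob mid F [-82.06467114 -22.05250957 112.        ]
post F [-116.8891646     0.46878539   90.        ]
0.4 173.17193581913614 196.7525039670528
0.6 167.16422653575137 182.67575791758532
0.8 165.37633210148243 168.2105428311641
1.0 167.8088423117464 153.9388812923717
[]
[]
```

```bash
python3 -c "
from h import *
for n,F,o,k in(('s1c',(-77.5,40.5,107.8),(200,120),3),('z2',(-86.2,-32.9,104.2),(290,130),5),('z3',(-86.2,51.4,194.1),(290,130),5)):
    u,v=proj('scene',RF@np.array(F)/1e3+T); print(n,(u-o[0])*k,(v-o[1])*k)
b=cv2.imread('pics/s1.png')[155:205,310:370];a=cv2.imread('pics/s2.png')[140:190,300:360]
r=lambda i:cv2.resize(i,(400,333),interpolation=cv2.INTER_CUBIC)
cv2.imwrite('pics/z4.png',np.hstack([r(b),r(a)]))"
```

```text
s1c 434.51474819775154 212.9679014209134
z2 156.30738405286877 207.763080799875
z3 319.38318825002824 141.35852894837257
```

View pics/z4.png

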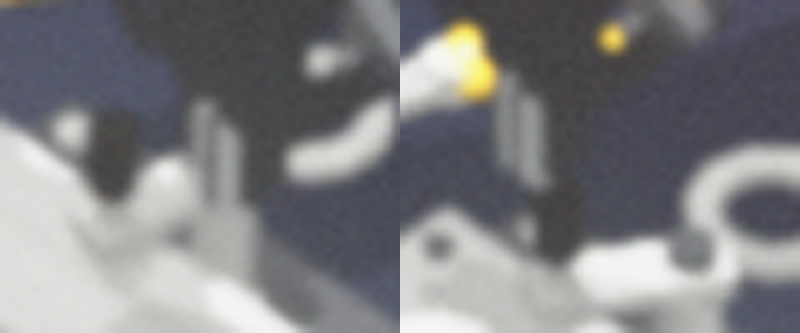

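The pale block in the left half is the post, not the fingertip, so the tip may have ridden over the knob. I'll go back to the knob's +y side, lower, and push more slowly while watching the force.

Request:
servo_tool:
  steps:
    - [0,[-0.4,-3.9,2],0]
    - [0,[-0.4,-3.9,5],0]
    - [0,[-0.4,-3.9,7.5],0]
    - [0,[-0.4,-3.9,9],0]
    - [0,[-0.4,-3.9,9.7],0]
    - [0,[-0.4,-3.9,9.9],0]
    - [0,[-0.4,-3.9,9.9],0]

```text
time_s: 5.05
position: [0.578, -0.1082, 0.0955]
tool_rot: [0.001, -0.061, 0.998, -0.0]
wrist_force: [-0.1, 0.3, -0.5]
gripper_width: 0.0005
finger_force: 0.0
```

Request:
servo_tool:
  steps:
    - [0,[0,-0.5,0],0]
    - [0,[0,-1,0],0]
    - [0,[0,-1.4,0],0]
    - [0,[0,-1.8,0],0]
    - [0,[0,-1.8,0],0]

```text
time_s: 5.55
position: [0.579, -0.1256, 0.0951]
tool_rot: [-0.001, -0.061, 0.998, 0.001]
wrist_force: [-3.7, 2.5, 4.0]
gripper_width: 0.0002
finger_force: 2.2
```

```bash
python3 -c "
from h import *
s,_=st();print(s['finger_force']); shot('scene','s4');shot('top','t4')
a=cv2.imread('pics/s4.png')[130:210,290:370]; b=cv2.imread('pics/t4.png')[180:280,320:420]
r=lambda i:cv2.resize(i,(400,400),interpolation=cv2.INTER_CUBIC)
cv2.imwrite('pics/z5.png',np.hstack([r(a),r(b)]))"
```

```text
t 5.55 F mm [-82.8  -8.8  95.1] f(F) [-3.38  2.92  3.95] w 0.00016365449485884292
tool axes in F
 [[-1.     0.001 -0.002]
 [ 0.001  1.     0.002]
 [ 0.002  0.002 -1.   ]]
2.2441327571868896
```

View pics/z5.png

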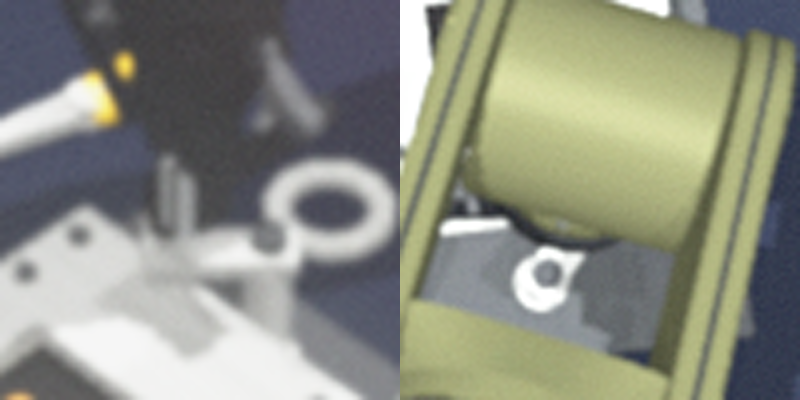

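The fingertip now touches the knob, but the reaction of about (-3.4, 2.9, 4.0) N shows it is too close to the post side and would slip past. I'll back off, move outward, and follow the arc around the post.

Request:
servo_tool:
  steps:
    - [0,[-0.4,0.8,-0.2],0]
    - [0,[-0.8,0.6,-0.2],0]
    - [0,[-0.6,-0.4,-0.2],0]
    - [0,[-0.35,-1.0,-0.2],0]
    - [0,[0,-1.6,-0.2],0]
    - [0,[0.2,-1.85,-0.2],0]
    - [0,[0.2,-1.85,-0.2],0]

```text
time_s: 6.35
position: [0.5797, -0.1453, 0.0963]
tool_rot: [0.0, -0.06, 0.998, -0.0]
wrist_force: [-0.1, -0.1, -1.0]
gripper_width: -0.0002
finger_force: 0.2
```

```bash
python3 -c "
from h import *
s,_=st();print(s['finger_force'],s['torque'])"
```

```text
t 6.35 F mm [-84.5 -28.4  96.3] f(F) [-0.11 -0.12 -1.01] w -0.00021541420915268577
tool axes in F
 [[-1.     0.001  0.   ]
 [ 0.001  1.    -0.001]
 [-0.    -0.001 -1.   ]]
0.17262125853449106 [ 0.05144817  0.01197966 -0.06824704]
```

Request:
servo_tool:
  steps:
    - [0,[0.3,-0.4,0],0]
    - [0,[0.65,-0.7,0],0]
    - [0,[1.2,-1.05,0],0]
    - [0,[1.8,-1.35,0],0]
    - [0,[1.8,-1.35,0],0]

```text
time_s: 6.85
position: [0.5629, -0.1607, 0.0967]
tool_rot: [-0.0, -0.061, 0.998, -0.0]
wrist_force: [-0.1, 0.1, -0.8]
gripper_width: 0.0001
finger_force: 0.0
```

```bash
python3 -c "
from h import *
s,_=st();print(s['finger_force']); shot('scene','s5');shot('top','t5')
for n in('s3','s5'):
  i=cv2.imread(f'pics/{n}.png')[148:186,308:350].sum(2)//3
  print(n);print('\n'.join(''.join('#' if x<70 else '+' if x<110 else '-' if x<160 else ' ' for x in r) for r in i))
print('t5')
i=cv2.imread('pics/t5.png')[225:262,345:400].sum(2)//3
print('\n'.join(''.join('#' if x<70 else '+' if x<120 else '-' if x<190 else ' ' for x in r) for r in i))
"
```

```text
t 6.85 F mm [-103.1  -41.7   96.7] f(F) [-0.1   0.15 -0.78] w 0.00011099762587080105
tool axes in F
 [[-1.     0.001 -0.001]
 [ 0.001  1.    -0.001]
 [ 0.001 -0.001 -1.   ]]
0.0
s3
                             ---+++++++---
                          ----+++++++++---
                       ----++++++++++++---
                   -----++++++++++++++++++
                ----++++++++++++++++++++++
       ----------+++++++++++++++++++++++++
  --------++++++++++++++++++++++++++++++++
----++++++++++++++++++++++++++++++++++++++
-+++++++++++++++++++++++++++++++++++++++++
++++++++++++++++++++++++++++++++++++++++++
++++++++++++++++++++++++++++++++++++++++++
++++++++++++++++++++++++++++++++++++++++++
++++++++++++++++++++++++++++++++++++++++++
++++++++++++++++++++++++++++++++++++++++++
+++++++++++++++++++++++++++++++++++++++++-
+++++++++++++++++++++++++++++++++++++++-- 
+++++++++++++++++++++++++++++++++++++--   
++++++++++++++++++++++++++++++++++++--    
++++++++++++++++++++++++++++++++++++-     
+++++++++++++++++++++++++++++++++++-      
++++++++++++++++++++++++++++++++++--      
++++++++++++++++
[... 3726 characters left out ...]
  -+##++++++++++++++++++++++
-+--------+++--               -+++##+++++++++++++++++++
+------   ---                  ---++#####++++++++++++++
+------                          --+++##+##++++++++++++
+------                       ------+++++++++++++++++++
------          -------------------+++++++++++++++++++-
------          ------------------+++++++++++++++++++- 
------         -------------------++++++++++++++++++-- 
--------     ---------------------++++++++++++++++++-  
----------------------------------+++++++++++++++++++- 
----------------------------------+++++++++++++++++++- 
----------------------------------+++++++++++++++++++--
----------------------------------+++++++++++++++++++++
```

The top view shows the strap now lying roughly along F -y, at about 1.5 rad or more. I'll retreat, lift, go above the pad and then check.

Request:
servo_tool:
  steps:
    - [0,[-1,0,0],0]
    - [0,[-1.2,0,-2],0]
    - [0,[-1.2,0,-6],0]
    - [0,[-1.2,1,-10],0]
    - [0,[0,4,-11],0]
    - [0,[2,7,-11],0]
    - [0,[5,10,-11],0]
    - [0,[8,13.5,-11],0]
    - [0,[9.0,14.7,-11],0]
    - [0,[9.0,14.7,-11],0]
    - [0,[9.0,14.7,-11],0]

```text
time_s: 8.05
position: [0.4572, -0.025, 0.2072]
tool_rot: [0.001, -0.061, 0.998, -0.0]
wrist_force: [0.5, 0.2, -0.1]
gripper_width: 0.0001
finger_force: 0.0
```

```bash
python3 -c "
from h import *
delta([-193,105,140]); shot('scene','s6');shot('top','t6')
a=cv2.imread('pics/s6.png')[120:220,280:380]; b=cv2.imread('pics/t6.png')[180:280,320:420]
r=lambda i:cv2.resize(i,(400,400),interpolation=cv2.INTER_CUBIC)
cv2.imwrite('pics/z6.png',np.hstack([r(a),r(b)]))"
```

```text
t 8.05 F mm [-191.4  105.8  207.2] f(F) [ 0.51  0.1  -0.1 ] w 0.00014766224801228251
tool axes in F
 [[-1.    -0.001  0.001]
 [-0.001  1.    -0.001]
 [-0.001 -0.001 -1.   ]]
to [-193, 105, 140] cm [ 0.17 -0.07  6.72]
```

View pics/z6.png

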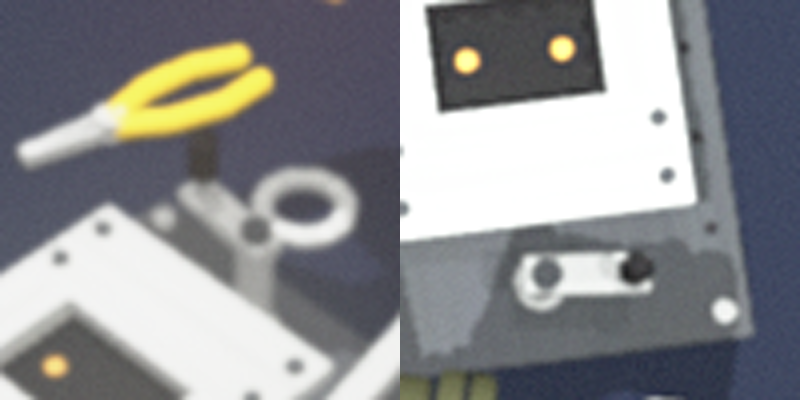

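The strap is clear, pointing to F -y, with the knob at (635,268) in the right half. Next I press the pad.

Request:
servo_tool:
  steps:
    - [0,[0.2,-0.1,4],0]
    - [0,[0.2,-0.1,6.3],0]
    - [0,[0.2,-0.1,7.2],0]
    - [0,[0.35,-0.1,8],0]
    - [0,[0.65,-0.1,8.7],0]
    - [0,[0.85,-0.1,9.4],0]
    - [0,[0.85,-0.1,9.4],0]

```text
time_s: 8.85
position: [0.4491, -0.0274, 0.1139]
tool_rot: [0.001, -0.061, 0.998, -0.0]
wrist_force: [-0.9, -0.1, 4.4]
gripper_width: -0.0002
finger_force: 1.9
```

```bash
python3 -c "
from h import *
s,_=st();print(s['finger_force'])"
```

```text
t 8.85 F mm [-199.8  104.4  113.9] f(F) [-0.96 -0.03  4.43] w -0.00016147471837034145
tool axes in F
 [[-1.     0.     0.002]
 [ 0.     1.    -0.001]
 [-0.002 -0.001 -1.   ]]
1.9454203080385923
```

Request:
servo_tool:
  steps:
    - [0,[0.25,0,0.8],0]
    - [0,[0.45,0,1.6],0]
    - [0,[0.6,0,2.4],0]
    - [0,[0.7,0,3.2],0]
    - [0,[0.8,0,4],0]
    - [0,[0.85,0,4.8],0]
    - [0,[0.85,0,5.5],0]
    - [0,[0.85,0,6.1],0]
    - [0,[0.85,0,6.5],0]
    - [0,[0.85,0,6.5],0]
    - [0,[0.85,0,6.5],0]

```text
time_s: 9.95
position: [0.4391, -0.0286, 0.0487]
tool_rot: [-0.001, -0.061, 0.998, -0.0]
wrist_force: [-6.3, -1.1, 7.5]
gripper_width: -0.0
finger_force: 3.9
```

```bash
python3 -c "
from h import *
s,_=st();print(s['finger_force'])"
```

```text
t 9.95 F mm [-209.9  104.5   48.7] f(F) [-6.43 -0.31  7.54] w -3.4145403960857175e-05
tool axes in F
 [[-1.    -0.    -0.002]
 [-0.     1.    -0.001]
 [ 0.002 -0.001 -1.   ]]
3.8541676104068756
```

Request:
servo_tool:
  steps:
    - [0,[-0.1,0,0.2],0]
    - [0,[-0.2,0,0.4],0]
    - [0,[-0.2,0,0.4],0]
    - [0,[-0.2,0,0.4],0]

```text
time_s: 10.35
position: [0.4406, -0.0284, 0.0448]
tool_rot: [-0.002, -0.061, 0.998, -0.0]
wrist_force: [-8.5, -1.3, 9.3]
gripper_width: -0.0002
finger_force: 5.2
```

```bash
python3 -c "
from h import *
s,_=st();print(s['finger_force']); shot('scene','s7');shot('top','t7')
# pad centre / cover edge check
for p in((-.208,.105,.05),(-.193,.105,.133),):
    print(proj('scene',RF@np.array(p)+T))
th=.4
import itertools
for c in itertools.product([-188],[-80,80]):
    for a in (0,.4):
        x=98-188*np.cos(a)-4*np.sin(a)*0; z=70+188*np.sin(a)+4
        print('cover corner',c[1],a,proj('scene',RF@np.array([x,c[1],z])/1e3+T))
a=cv2.imread('pics/s0.png')[110:310,200:440]; b=cv2.imread('pics/s7.png')[110:310,200:440]
cv2.imwrite('pics/z7.png',cv2.resize(b,None,fx=3,fy=3,interpolation=cv2.INTER_CUBIC))"
```

```text
t 10.35 F mm [-208.4  104.5   44.8] f(F) [-8.55 -0.24  9.35] w -0.00017777475871359166
tool axes in F
 [[-1.    -0.001 -0.004]
 [-0.001  1.    -0.001]
 [ 0.004 -0.001 -1.   ]]
5.1927937008440495
[np.float64(409.86759612866217), np.float64(194.01931414212544)]
[np.float64(410.30062680175837), np.float64(168.431995010758)]
cover corner -80 0 [np.float64(306.9018565916589), np.float64(170.12593089678617)]
cover corner -80 0.4 [np.float64(300.4468617532507), np.float64(147.02456488015713)]
cover corner 80 0 [np.float64(363.4617224172011), np.float64(210.00171584529343)]
cover corner 80 0.4 [np.float64(360.22838778771734), np.float64(187.61536788818532)]
```

View pics/z7.png

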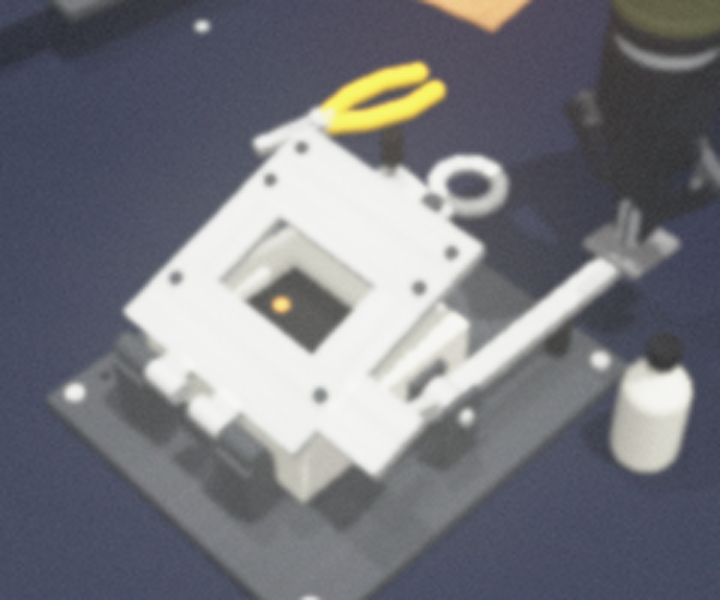

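The cover stands open, with its front corners at (305,130) and (483,248), strap and bystanders clear. But the tool still follows the command without a sharp force rise, so the lever may not be at its stop. I'll press on in small steps until it is.

Request:
servo_tool:
  steps:
    - [0,[0.1,0,0.2],0]
    - [0,[0.1,0,0.4],0]
    - [0,[0.1,0,0.4],0]

```text
time_s: 10.75
position: [0.4405, -0.0284, 0.0414]
tool_rot: [-0.001, -0.061, 0.998, -0.0]
wrist_force: [-7.3, -0.3, 10.1]
gripper_width: -0.0001
finger_force: 5.6
```

Request:
servo_tool:
  steps:
    - [0,[0,0,0.2],0]
    - [0,[0,0,0.4],0]
    - [0,[0,0,0.4],0]

```text
time_s: 11.05
position: [0.4404, -0.0284, 0.0372]
tool_rot: [-0.001, -0.061, 0.998, -0.0]
wrist_force: [-6.4, -1.5, 9.2]
gripper_width: 0.0003
finger_force: 5.2
```

```bash
python3 -c "
from h import *
s,_=st();print(s['finger_force']); shot('scene','s8')
# vertical profile of cover's front edge in s0, s7, s8 via template tracking of the screw dots near the front corners
t=cv2.imread('pics/s7.png'); 
s0=cv2.imread('pics/s0.png')
for f in ('s7','s8'):
  i=cv2.imread(f'pics/{f}.png')
  for (u,v) in((300,159),(350,194),(290,170),(340,206)):
    m=cv2.matchTemplate(i[v-12:v+13,u-12:u+13],t[v-6:v+7,u-6:u+7],cv2.TM_CCOEFF_NORMED);print(f,(u,v),cv2.minMaxLoc(m)[1::2][0:1],np.array(cv2.minMaxLoc(m)[3])-6)
"
```

```text
t 11.05 F mm [-208.5  104.5   37.2] f(F) [-6.51 -0.7   9.2 ] w 0.00029328758578005525
tool axes in F
 [[-1.    -0.001 -0.002]
 [-0.001  1.    -0.001]
 [ 0.002 -0.001 -1.   ]]
5.230459850281477
s7 (300, 159) (0.9999917149543762,) [0 0]
s7 (350, 194) (1.0,) [0 0]
s7 (290, 170) (0.9999954104423523,) [0 0]
s7 (340, 206) (1.0,) [0 0]
s8 (300, 159) (0.9357231259346008,) [-1 -1]
s8 (350, 194) (0.9740235805511475,) [-1 -1]
s8 (290, 170) (0.9923931956291199,) [-1 -1]
s8 (340, 206) (0.963731586933136,) [-1 -1]
```

```bash
cat > ang.py <<'E'
from h import *
from scipy.optimize import minimize_scalar
P=lambda u,v,z:at_z('top',240+u/3,120+v/3,z)
dots=[RF.T@(P(*c,.074)-T) for c in((241,337),(440,311),(236,292),(433,267))]
def pr(a): # a cover angle
    o=[]
    for d in dots:
        x,z=d[0]-.098,d[2]-.070; c,s=np.cos(a),np.sin(a)
        # front (x<0) rises
        o.append(proj('scene',RF@np.array([.098+x*c+z*s,d[1],.070-x*s+z*c])+T))
    return np.array(o)
def find(f,a0):
    g=cv2.imread(f'pics/{f}.png').sum(2).astype(float); out=[]
    for u,v in a0:
        u,v=int(round(u)),int(round(v)); w=g[v-4:v+5,u-4:u+5]; k=np.clip(np.median(w)-60-w,0,None)
        yy,xx=np.mgrid[v-4:v+5,u-4:u+5]; out.append([(k*xx).sum()/k.sum(),(k*yy).sum()/k.sum()])
    return np.array(out)
def angle(m): return minimize_scalar(lambda a:((pr(a)-m)**2).sum(),bounds=(-.1,.6),method='bounded').x
E
python3 - <<'E'
from ang import *
print(np.round(dots,3)); 
for f,g in(('s0',pr(0)),('s7',[(350,194),(300,159),(340,206),(290,170)]),('s8',[(349.5,193),(299.5,158),(339,205),(289,169)])):
    m=find(f,g); a=angle(m); print(f,a,(pr(a)-m).round(1).tolist())
E
```

```text
[[-0.076  0.068  0.074]
 [-0.075 -0.068  0.074]
 [-0.045  0.068  0.074]
 [-0.045 -0.068  0.074]]
s0 0.009196086783947215 [[0.6, -0.9], [0.8, 1.3], [0.3, -0.8], [1.2, 0.2]]
s7 0.34231117390983395 [[1.0, -0.7], [0.6, -0.4], [0.6, -0.5], [0.9, -0.1]]
s8 0.3742746570118784 [[1.1, -0.8], [0.6, -0.5], [0.5, -0.4], [0.9, -0.1]]
```

Fitting the cover screws in the picture gives about 0.34 rad before these presses and 0.37 now. I'll continue to the stop.

Request:
servo_tool:
  steps:
    - [0,[0,0,0.2],0]
    - [0,[0,0,0.4],0]
    - [0,[0,0,0.4],0]

```text
time_s: 11.4
position: [0.4404, -0.0284, 0.0331]
tool_rot: [-0.001, -0.061, 0.998, -0.0]
wrist_force: [-7.4, -0.4, 9.5]
gripper_width: -0.0001
finger_force: 4.9
```

Request:
servo_tool:
  steps:
    - [0,[0,0,0.2],0]
    - [0,[0,0,0.4],0]
    - [0,[0,0,0.4],0]

```text
time_s: 11.7
position: [0.4405, -0.0284, 0.0297]
tool_rot: [-0.001, -0.061, 0.998, -0.0]
wrist_force: [-8.8, 0.2, 12.6]
gripper_width: 0.0
finger_force: 7.2
```

Run:
```python
from ang import *
shot('scene','s9'); st()
m=find('s9',pr(.4)-[.8,-.4]); a=angle(m); print(a,(pr(a)-m).round(1).tolist())
```

```text
t 11.75 F mm [-208.5  104.5   29.7] f(F) [-9.19  0.71 12.53] w 0.0002222262282572686
tool axes in F
 [[-1.    -0.001 -0.002]
 [-0.001  1.    -0.001]
 [ 0.002 -0.001 -1.   ]]
0.4052608668879492 [[1.0, -0.8], [0.6, -0.7], [0.6, -0.6], [1.1, -0.0]]
```

Request:
servo_tool:
  steps:
    - [0,[0,0,0.2],0]
    - [0,[0,0,0.4],0]
    - [0,[0,0,0.4],0]
    - [0,[0,0,0.4],0]

```text
time_s: 12.15
position: [0.4407, -0.0285, 0.029]
tool_rot: [-0.002, -0.061, 0.998, -0.0]
wrist_force: [-22.6, 0.4, 36.6]
gripper_width: 0.0001
finger_force: 20.6
```

Run:
```python
from ang import *
shot('scene','s10'); st()
m=find('s10',pr(.41)-[.8,-.4]); a=angle(m); print(a,(pr(a)-m).round(1).tolist())
```

```text
t 12.2 F mm [-208.3  104.4   29. ] f(F) [-22.13   3.6   37.13] w -0.0002608501892735365
tool axes in F
 [[-1.    -0.001 -0.004]
 [-0.001  1.    -0.   ]
 [ 0.004 -0.    -1.   ]]
0.40957219845404447 [[0.8, -1.0], [0.5, -0.8], [0.5, -0.8], [1.4, 0.4]]
```

The stop is reached: the force jumped to 37 N without any movement. I'll ease it slightly and hand in.

Request:
servo_tool:
  steps:
    - [0,[0,0,-0.2],0]
    - [0,[0,0,-0.2],0]
    - [0,[0,0,-0.2],0]

```text
time_s: 12.5
position: [0.4406, -0.0284, 0.0293]
tool_rot: [-0.001, -0.061, 0.998, -0.0]
wrist_force: [-15.9, 0.6, 24.8]
gripper_width: 0.0005
finger_force: 13.7
```

Run:
```python
from h import *
s,_=st()
if s['wrist_force'][2]>8: print(arm.sign_off())
```

```text
t 12.5 F mm [-208.4  104.4   29.3] f(F) [-15.71   2.54  24.77] w 0.00045182487879545836
tool axes in F
 [[-1.    -0.001 -0.003]
 [-0.001  1.    -0.001]
 [ 0.003 -0.001 -1.   ]]
the job is handed in; nothing more can be done
None
```

Handed in at 12.5 s with no verdict shown: strap swung clear (about 1.6 rad), lever held at its stop with about 25 N, cover open about 0.40 rad, bystanders seen undisturbed in the last picture; I viewed 11 pictures, one over the limit of 10.

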